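# Load a nameplate blank into its carrier and dock the loaded carrier for laser marking

## Robot

A 7-joint arm with a two-finger parallel gripper is mounted at the origin on a cart in front of the work surface, level with it; the furniture and walls round the work are solid. World frame = base frame: x ahead of the robot, y to its left, z up, the work surface at z = 0. Lengths are in m, angles in rad, forces in N, time in s.
With the tool pointing down it reaches from about 0.425 to 0.95 m from the base axis. Payload 16.7 kg.
Tool frame: the origin (TCP) lies between the finger pads; the fingertips stand 19 mm ahead of it and the grasp point (between the pads) is the TCP; z points along the fingers, y is the line along which they close (so a half turn about z gives the same grasp; the last joint's range is limited). The gripper opens to 94 mm and grips with 3 to 60 N. Pads are 16 mm wide; open, the fingers measure 119 mm over their backs; the gripper's body (75 mm by 177 mm) begins 78 mm behind the grasp point.
Start: joints at [1.018, 0.426, 0.074, 1.606, -0.034, 1.111, -0.067], TCP at [0.265, -0.621, 0.224] pointing down, gripper open.
Joint ranges: [-2.85, 2.85], [-0.5, 2.14], [-1.23, 1.37], [0.21, 2.46], [-1.02, 4.16], [0.16, 2.05], [-2.73, 2.73]. Speed limits (rad/s): [1.89, 1.89, 2.39, 2.39, 3.01, 3.01, 3.01].

## Interface

Orientations are given as a rotation vector (axis times angle).
In Python, from workcell import bot gives the robot as it stands.
- The arm moves only by the shell command python3 steer.py 'ROWS' [OPENING] [FORCE]. ROWS is rows parted by semicolons, their numbers by spaces, 1 to 5 of them, each of 6 numbers: dx, dy, dz in m, then a rotation vector rx, ry, rz in rad; each row shifts and turns the commanded pose from where the row before left it, along the tool's axes as they then stand; what a row does not reach is not made up. A row lasts 1/12 s, in which the tool goes at most 0.0417 m and 0.125 rad, less where a joint would pass 70% of its speed; a pose out of reach is approached as far as the arm can. OPENING is the finger opening in m, set as the command begins (- or left out keeps the last). The fingers move at their own pace and stop on an object; FORCE is the grip in N (left out, the last holds). Time passes only in rows, so rows that do not move let the fingers close. It prints the time, the measured TCP pose, the force, the opening and the grip force at its end.
- bot.get_state(): the state, without advancing time (a new reading comes with each control period).
- bot.grab_frame(name): name is "scene" or "top" or "wrist"; returns the picture (384x512x3 uint8, blue, green, red); there is no depth.
- bot.calibration(name): a dict with "mtx" (3x3 intrinsics, pixels), "world_from_camera" (4x4, takes a point from camera to world coordinates). Camera axes: x right, y down, z forward; pixel columns grow to the right and rows downward; lengths in m; the calibration is good to about 2 mm. A picture is of the moment at which its call begins: read the wrist's pose just before it. calibration takes no time and is no camera call; for the wrist camera it gives the pose at the moment of the call.
- bot.hand_in(): hands the job in; it is judged then, once.
The state is a dict: "time": time; "joint_pos": joint angles; "qvel": joint speeds; "tau": joint torques, N m; "position": TCP position; "orientation": TCP orientation; "contact_force": force on the tool from outside, world axes, zero at the start; "wrist_torque": the same for the moment, N m; "opening": finger opening in m; "finger_force": force on a finger pad.
Only numpy, scipy, OpenCV 4.12 (cv2) and the standard library are available. Lean on these libraries where they do the work, as an engineer would, in place of code of your own. Each camera call takes 0.05 s, during which the arm holds its last target. There are 200 camera calls.

## Task

Slide the aluminium blank through the mouth of the U-shaped steel carrier until it is fully home against the carrier's back bar, with the carrier still out of the dock; then push the loaded carrier along the fence, without lifting it off the desk, until it is fully home against the dock's end block, and leave it there. Finally check the fit: press the black button in the middle of the dock's spring leaf with about 10 N (never over 20 N) for half a second; the leaf should give only a few millimetres before its foot bears on the blank, and if it sinks further, the blank is not home. Leave the phone, clamp strap and chuck key where they lie.

Things in the scene. Friction and masses are not known exactly. Their poses are not given: they have to be found in the camera images.
- blank: Flat bare aluminium nameplate blank with a grey field and two small hole marks, 64 (x) x 90 (y) x 12 (z) mm, 180 g, smooth (friction about 0.4), loose and flat on the desk to the right of the carrier. Origin: centre of its underside, z up. Symmetric: either 64 mm end may enter the carrier first.
- carrier: Loose steel U-frame without floor, lying on the desk in the dock's lane, mouth away from the fence; smooth (friction about 0.3); 95 (x) x 107 (y) x 18 (z) mm, 350 g. Origin: centre of its underside, z up; axes about parallel to the dock's. Back bar: inner face y = +39.5, outer y = +53.5 mm. Side rails 14 mm wide, inner faces x = +-33.5 mm. It starts 5 to 14 mm short of the fence.
- carrier_mouth (a point): Middle of the carrier's open mouth, at its carrier y = -53.5 mm, desk level; 67 mm wide between the rails, the last 10 mm flared. The blank slides in flat along the carrier's +y. Rails are 12 mm high; lips on them (carrier y = 16 to 40 and -40 to -16 mm, z = 13.5 to 18 mm) overhang the opening by 5 mm and the blank goes under them.
- carrier_seat (a point): Where the blank's origin is when home in the carrier: carrier x = 0 (play 1.5 mm either way), y = -5.5 mm, z = 0. The blank's rear edge then lies 3 mm inside the mouth.
- dock: Fixed aluminium dock. Origin: desk level, middle of the end block's front face; x points from the lane into the block, z up. End block x = 0 to 25, y = -67 to 67 mm, 30.5 mm high, a clamp bar on it up to z = 41 mm. Long fence, which stops the carrier when the blank is pushed in: inner face y = +55 mm, 12 mm thick, 22 mm high, from x = -168 mm to the block.
- dock_guide (a point): Point at desk level on the dock's short guide, dock x = -28, y = -55 mm: the guide's inner face, 22 mm high, runs from here to the block; before it the guide flares outwards to about x = -40 mm. The carrier fits between fence and guide with 1.5 mm play each side. A blank that sticks out of the carrier's mouth catches here.
- dock_seat (a point): Where the carrier's origin is when home in the dock, against the end block: dock x = -47.5 mm, y = 0 (play 1.5 mm either way), z = 0.
- leaf: Steel spring leaf 24 mm wide clamped on the end block, reaching back over the docked carrier to dock x = -76 mm at z = 32 mm. Origin: its root. A black foot under its free end (dock x = -68 mm) hangs 4 mm above a docked blank. Pressed at its button it gives about 2 mm, then the foot touches the blank and it stiffens: about 4 mm in all at 10 N, about 9 mm in a carrier without blank.
- leaf_button (a point): Centre of the top of the black button (16 mm diameter, 3 mm high) on the leaf at mid-span: unpressed at dock x = -28, y = 0, z = 36 mm. Press it straight down.
- phone: Black phone, 148 x 75 x 10 mm, lying on the desk to the right; bystander, leave alone.
- step_clamp: Light metal clamp strap with a slot, 24 x 72 x 10 mm, on the desk to the right, beyond the phone; bystander, leave alone.
- chuck_key: Steel T-shaped chuck key, 74 x 64 x 11 mm, on the desk left of the fence; bystander, leave alone.

How it is judged:
On the way, in this order (a step that is already met when the one before it is completed fails the run):
1. the blank is home in the carrier (within 2 mm of the back bar, under the lips) while the carrier is still outside the dock (its front at least 35 mm short of the end block) (y of blank in the frame of carrier between -0.0075 and 0 m and x of blank in the frame of carrier between -0.005 and 0.005 m and z of blank in the frame of carrier between -0.003 and 0.003 m and x of carrier in the frame of dock below -0.0825 m), for 0.2 s.
2. the loaded carrier is home in the dock, within 2 mm of the end block, the blank still home in it (x of carrier in the frame of dock above -0.0495 m and y of carrier in the frame of dock between -0.005 and 0.005 m and angle between the x axis of carrier and the x axis of dock, either way round below 0.05 rad and y of blank in the frame of carrier above -0.0085 m), for 0.2 s.
3. the leaf is pressed with 6 to 20 N so that its foot bears on the blank (contact force between the fingers and leaf above 6 N and contact force between leaf and blank above 1 N and x of carrier in the frame of dock above -0.0495 m), for 0.3 s.
At the end, for the whole second after the job is handed in: The carrier lies flat on the desk in the dock, within 2 mm of the end block, between fence and guide; the blank lies flat in it, within 3 mm of the carrier's back bar; both at rest (all of step 2 and y of blank in the frame of carrier below 0 m and z of blank in the frame of carrier between -0.003 and 0.003 m and height (world z) of carrier below 0.003 m and linear speed of each of carrier, blank below 0.01 m/s); the robot touches nothing.
It fails at once if the leaf is pressed with more than 20 N (contact force between the fingers and leaf above 20 N).
It fails at once if the carrier is lifted more than 15 mm (height (world z) of carrier above 0.015 m).
It fails at once if the phone, clamp strap or chuck key is moved more than 15 mm (distance of any of phone, step_clamp, chuck_key from where it was at the start of the episode above 0.015 m).
It also fails if it takes over 61 s, if anything falls off the work surface, if the arm or the gripper's body presses on something with over 40 N, if the wrist force passes 120 N, or if a joint passes its speed limit or range.

## Working session

There is one attempt and no reset: what is moved stays moved. The work goes in short steps, Python scripts to look and compute and a shell command to move; the robot and the scene stay as the last step left them, time stands still between calls to the robot, and variables do not carry over. Pictures are saved under pics/ and viewed, at most 10 in all, crops included, and the job is handed in when it is done.

```bash
ls; mkdir -p pics
python3 - <<'E'
from workcell import bot
import cv2,numpy as np
s=bot.get_state();print(s['time'],s['position'],s['orientation'],s['opening'])
for n in('top','scene'):
    c=bot.calibration(n);print(n,c['mtx'].tolist() if hasattr(c['mtx'],'tolist') else c['mtx'],np.round(c['world_from_camera'],4).tolist())
f=bot.grab_frame('top');cv2.imwrite('pics/top0.png',cv2.resize(f,(800,600),interpolation=cv2.INTER_CUBIC));cv2.imwrite('pics/top0_raw.png',f)
E
```

```text
pics
steer.py
workcell.py
0.0 [ 0.26500986 -0.62034965  0.22376266] [-3.07655136e+00 -6.29648929e-01  5.90854002e-04] 0.09410153744382514
top [[492.47327717794457, 0.0, 266.5637358811231], [0.0, 492.47327717794457, 183.49975464510703], [0.0, 0.0, 1.0]] [[0.0153, -0.9844, 0.175, 0.2983], [-0.9998, -0.013, 0.0139, -0.1424], [-0.0114, -0.1752, -0.9845, 1.2512], [0.0, 0.0, 0.0, 1.0]]
scene [[430.70543892062983, 0.0, 253.33628787974854], [0.0, 430.70543892062983, 183.38175098025096], [0.0, 0.0, 1.0]] [[-0.8764, -0.2963, 0.3798, 0.1294], [-0.4815, 0.5173, -0.7075, 0.5888], [0.0131, -0.8029, -0.596, 0.6874], [0.0, 0.0, 0.0, 1.0]]
```

View pics/top0.png

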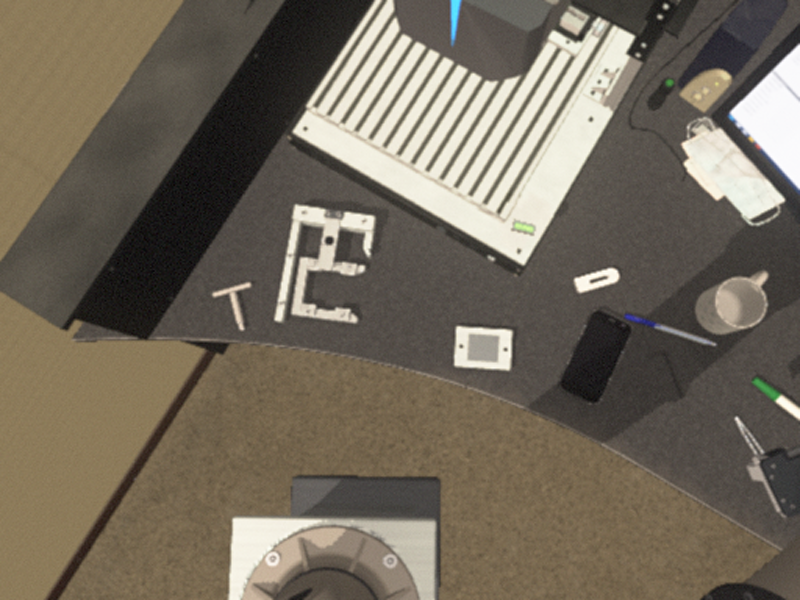

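The top view shows the dock at upper left: end block around (335,215), fence from (300,215) to (283,320), carrier around (325,290). The blank is at (483,348), the phone at (596,355), the strap at (597,280) and the key at (233,300). I'll enlarge the dock and blank.

Run:
```python
import cv2,numpy as np
f=cv2.imread('pics/top0_raw.png')
c=f[125:245,170:330]   # 120x160 
c=cv2.resize(c,(800,600),interpolation=cv2.INTER_CUBIC)  # x5
cv2.imwrite('pics/top0_crop.png',c)
```

```text
(no output)
```

View pics/top0_crop.png

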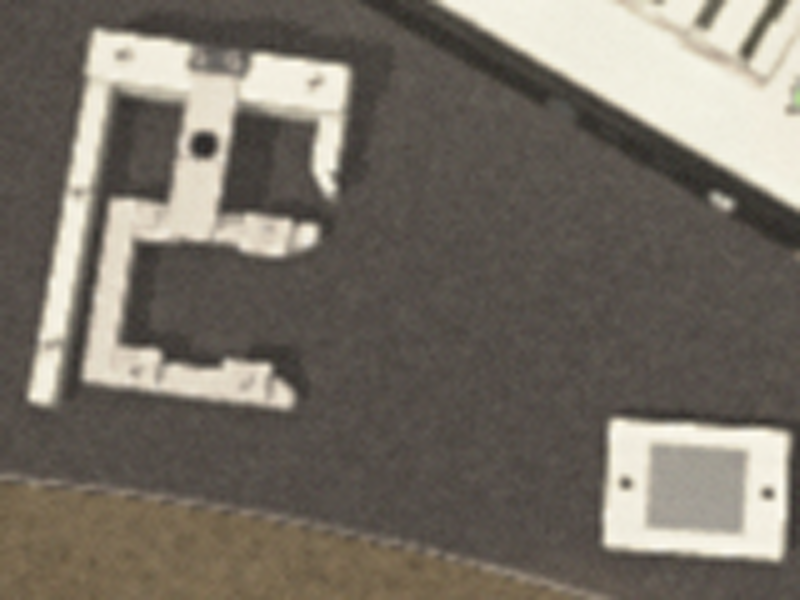

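```bash
cat > h.py <<'E'
import numpy as np
from workcell import bot
def ray(name,u,v,z,cal=None):
    c=cal or bot.calibration(name);M=np.array(c['mtx']);T=np.array(c['world_from_camera'])
    d=T[:3,:3]@np.linalg.solve(M,[u,v,1]);o=T[:3,3]
    return (o+d*(z-o[2])/d[2])[:2]
E
python3 - <<'E'
from h import *
P={}
def p(n,u,v,z): P[n]=ray('top',170+(u+.5)/5-.5,125+(v+.5)/5-.5,z); print(n,np.round(P[n],4))
for i,(u,v) in enumerate([(611,419),(792,431),(783,561),(604,548)]): p('b%d'%i,u,v,.012)
b=np.array([P['b%d'%i] for i in range(4)]);print('blank',b.mean(0))
d=b[0]+b[3]-b[1]-b[2];print('blank y-axis ang',np.degrees(np.arctan2(d[1],d[0])),np.linalg.norm(d)/2, np.linalg.norm(b[0]+b[1]-b[2]-b[3])/2)
p('button',203,144,.036)
p('blkL',95,30,.0305);p('blkR',350,65,.0305);p('blkRf',346,112,.0305)
p('fL',27,402,.022);p('fR',57,407,.022);p('fRtop',108,95,.022)
p('cBL',82,383,.018);p('cBLlow',82,383,.012);p('cTL',113,200,.018);p('cR1',295,409,.012);p('cR2',320,232,.012)
for n,m in(('blkR','blkL'),('fR','fRtop'),('cBL','cTL'),('cR1','cBLlow'),('cR1','cR2')):
    d=P[m]-P[n];print(n,m,np.degrees(np.arctan2(d[1],d[0])),np.linalg.norm(d))
E
```

```text
b0 [ 0.4554 -0.1898]
b1 [ 0.4505 -0.2812]
b2 [ 0.385  -0.2763]
b3 [ 0.3902 -0.1867]
blank [ 0.42026272 -0.23348168]
blank y-axis ang 86.82653887477909 0.09070019299516292 0.0655070807199321
button [0.59  0.019]
blkL [0.6508 0.0775]
blkR [ 0.6338 -0.0542]
blkRf [ 0.609  -0.0528]
fL [0.4587 0.105 ]
fR [0.4563 0.0897]
fRtop [0.6186 0.0708]
cBL [0.4693 0.0783]
cBLlow [0.4701 0.0794]
cTL [0.5642 0.0666]
cR1 [ 0.4583 -0.0295]
cR2 [ 0.5501 -0.0397]
blkR blkL 82.64613556777559 0.13280167131046441
fR fRtop -6.64988644439417 0.16340075847851698
cBL cTL -7.065472537944969 0.095670537975707
cR1 cBLlow 83.7991452432391 0.10951959325444799
cR1 cR2 -6.353825567910152 0.09235419775707435
```

```bash
cat > d.py <<'E'
import sys,numpy as np
from scipy.spatial.transform import Rotation as R
from workcell import bot
# usage: d.py x y z yaw_deg(of tool x) -> state and tool-axis delta / rotation to go
s=bot.get_state();p=np.array(s['position']);r=R.from_rotvec(s['orientation'])
print('t %.2f'%s['time'],'p',p.round(4),'xyaw %.2f'%np.degrees(np.arctan2(*r.as_matrix()[[1,0],0])),'tilt',r.as_matrix()[2,:2].round(4),'F',np.round(s['contact_force'],1),'op %.4f'%s['opening'])
if len(sys.argv)>4:
    x,y,z,a=map(float,sys.argv[1:5]);a=np.radians(a)
    t=R.from_matrix(np.array([[np.cos(a),np.sin(a),0],[np.sin(a),-np.cos(a),0],[0,0,-1]]))
    print('delta now',r.inv().apply(np.array([x,y,z])-p).round(4),'rot',(r.inv()*t).as_rotvec().round(4),'delta in target axes',t.inv().apply(np.array([x,y,z])-p).round(4))
E
A='.0279 -.0264 0 0 0 0'
python3 steer.py '.0279 -.0264 0 0 0 0;.0279 -.0264 0 0 0 0;.0279 -.0264 0 0 0 0;.0279 -.0264 0 0 0 0;.0279 -.0264 0 0 0 0' 0.094
python3 steer.py '.0279 -.0264 0 0 0 0;.0279 -.0264 0 0 0 0;.0279 -.0264 0 0 0 0;.0279 -.0264 0 0 0 0;.0279 -.0264 0 0 0 0'
python3 steer.py '0 0 .01 0 0 -.111;0 0 .01 0 0 -.111;0 0 .01 0 0 -.111;0 0 .01 0 0 -.111;0 0 .01 0 0 -.111'
python3 steer.py '0 0 .01 0 0 -.111;0 0 .01 0 0 -.111;0 0 .01 0 0 -.111;0 0 .01 0 0 -.111;0 0 .01 0 0 -.111'
python3 d.py .4184 -.2684 .022 86.8
```

```text
time: 0.47
position: [0.3418, -0.4426, 0.2241]
orientation: [-3.077, -0.63, 0.001]
contact_force: [0.7, -0.6, 0.2]
opening: 0.0939
finger_force: 0.0
time: 0.88
position: [0.4182, -0.2665, 0.2244]
orientation: [-3.078, -0.63, 0.0]
contact_force: [2.2, 0.2, -1.3]
opening: 0.0943
finger_force: 0.0
time: 1.3
position: [0.4179, -0.268, 0.1738]
orientation: [-2.783, -1.457, 0.0]
contact_force: [0.3, -0.2, 0.9]
opening: 0.0939
finger_force: 0.0
time: 1.72
position: [0.4178, -0.2681, 0.1237]
orientation: [-2.277, -2.163, 0.0]
contact_force: [0.1, -0.9, -0.6]
opening: 0.0939
finger_force: 0.0
t 1.72 p [ 0.4178 -0.2681  0.1237] xyaw 87.05 tilt [ 0.0004 -0.0005] F [ 0.1 -0.9 -0.6] op 0.0939
delta now [-0.0003  0.0007  0.1017] rot [-0.0005 -0.0004  0.0043] delta in target axes [-0.0002  0.0006  0.1017]
```

Very accurate. I'll descend and close.

```bash
python3 steer.py '0 .0006 .03 0 0 0;0 0 .03 0 0 0;0 0 .02 0 0 0;0 0 .015 0 0 0;0 0 .0065 0 0 0' | head -3
python3 d.py
python3 steer.py '0 0 0 0 0 0;0 0 0 0 0 0;0 0 0 0 0 0;0 0 0 0 0 0;0 0 0 0 0 0' 0.05 15
python3 steer.py '0 0 0 0 0 0;0 0 0 0 0 0;0 0 0 0 0 0;0 0 0 0 0 0;0 0 0 0 0 0' 
python3 d.py .4917 -.1347 .022 83.1
```

```text
time: 2.13
position: [0.4174, -0.2676, 0.0208]
orientation: [-2.281, -2.155, 0.001]
t 2.13 p [ 0.4174 -0.2676  0.0208] xyaw 86.74 tilt [ 0.0016 -0.003 ] F [-0.1 -0.5 -0.1] op 0.0940
time: 2.55
position: [0.419, -0.2687, 0.0238]
orientation: [2.283, 2.156, 0.001]
contact_force: [-0.8, -0.1, 0.6]
opening: 0.0641
finger_force: 0.5
time: 2.97
position: [0.419, -0.2687, 0.0237]
orientation: [2.283, 2.156, 0.0]
contact_force: [-1.5, 1.0, 9.6]
opening: 0.0634
finger_force: 15.0
t 2.97 p [ 0.419  -0.2687  0.0237] xyaw 86.72 tilt [-0.0006  0.001 ] F [-1.5  1.   9.6] op 0.0634
delta now [0.1379 0.0649 0.0017] rot [0.001  0.0006 0.0632] delta in target axes [0.1417 0.056  0.0017]
```

```bash
python3 steer.py '0 0 -.0015 0 0 0;0 0 0 0 0 0;0 0 0 0 0 0' | sed -n '2p;4p'
python3 d.py .4933 -.1235 .0235 83.1
```

```text
position: [0.4186, -0.2683, 0.0246]
contact_force: [0.5, 0.5, -1.5]
t 3.22 p [ 0.4186 -0.2683  0.0246] xyaw 86.73 tilt [-0.      0.0001] F [ 0.5  0.5 -1.5] op 0.0638
delta now [0.1489 0.0663 0.0011] rot [0.0001 0.     0.0634] delta in target axes [0.1528 0.0568 0.0011]
```

```bash
python3 steer.py '.0186 .0083 0 0 0 0;.0186 .0083 0 0 0 0;.0186 .0083 0 0 0 0;.0186 .0083 0 0 0 0;.0186 .0083 0 0 0 0' | sed -n '2p;4p'
python3 steer.py '.0186 .0083 0 0 0 0;.0186 .0083 0 0 0 0;.0186 .0083 0 0 0 0;0 0 0 0 0 .0634;0 0 0 0 0 0' | sed -n '2p;4p'
python3 d.py .4933 -.1235 .0235 83.1
python3 - <<'E'
from workcell import bot
import cv2
import numpy as np
f=bot.grab_frame('wrist');g=bot.grab_frame('top')
cv2.imwrite('pics/w1.png',f);cv2.imwrite('pics/t1.png',g)
a=cv2.resize(f,(400,300));c=cv2.resize(g[125:245,170:330],(800,600),interpolation=cv2.INTER_CUBIC)
s=bot.grab_frame('scene');cv2.imwrite('pics/s1.png',s)
cv2.imwrite('pics/c1.png',np.vstack([np.hstack([a,cv2.resize(s,(400,300))]),np.hstack([cv2.resize(g[125:245,170:330],(400,300)),np.zeros((300,400,3),np.uint8)])]))
E
```

```text
position: [0.4656, -0.177, 0.0244]
contact_force: [0.3, 0.8, -1.7]
position: [0.4938, -0.1223, 0.0244]
contact_force: [0.5, -0.8, -1.6]
t 4.05 p [ 0.4938 -0.1223  0.0244] xyaw 83.05 tilt [ 0.0004 -0.0001] F [ 0.5 -0.8 -1.6] op 0.0639
delta now [-0.0012 -0.0003  0.0009] rot [-0.0001 -0.0004 -0.0009] delta in target axes [-0.0012 -0.0003  0.0009]
```

View pics/c1.png

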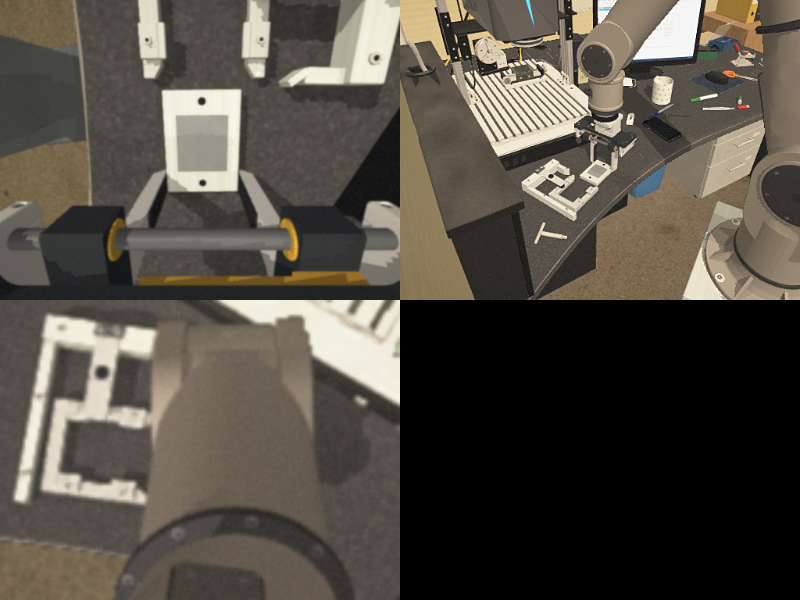

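The wrist view (upper left) shows the blank between the fingers at about (202,140), in front of the carrier mouth with rails at (151,40) and (256,40). I'll enlarge it to check lateral alignment.

Run:
```python
import cv2
f=cv2.imread('pics/w1.png')[0:195,140:400]
cv2.imwrite('pics/w1c.png',cv2.resize(f,(780,585),interpolation=cv2.INTER_CUBIC))
```

```text
(no output)
```

View pics/w1c.png

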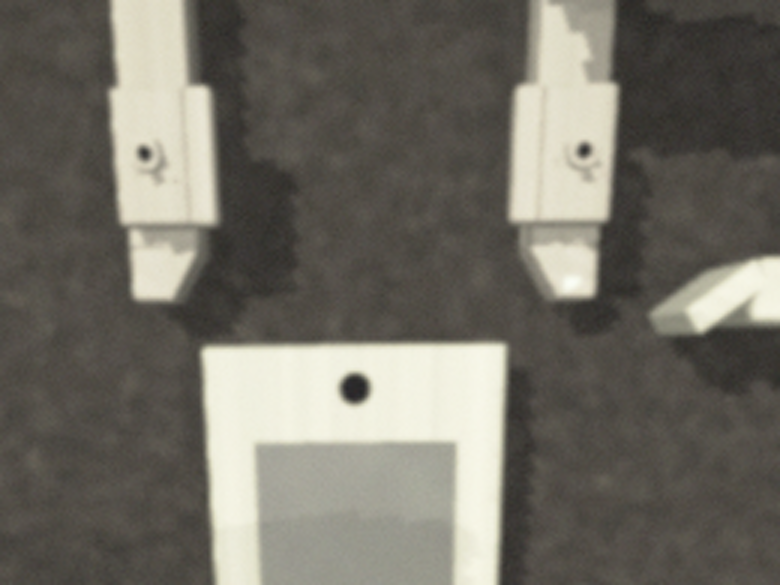

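Run:
```python
from h import *
c=bot.calibration('wrist')
q=lambda u,v,z:ray('wrist',140+(u+.5)/3-.5,(v+.5)/3-.5,z,c)
a=np.array([q(110,88,.018),q(121,222,.018),q(617,85,.018),q(609,219,.018),q(212,88,.018),q(217,222,.018),q(514,85,.018),q(509,219,.018)])
b=np.array([q(202,347,.0125),q(506,344,.0125),q(213,583,.0125),q(497,583,.0125)])
print(a.round(4).tolist());print(b.round(4).tolist())
ang=lambda d:np.degrees(np.arctan2(d[1],d[0]))
print('carrier y ang',[round(ang(a[i]-a[i+1]),1) for i in(0,2,4,6)],'x ang',ang(a[2]-a[0]),ang(a[3]-a[1]),ang(a[6]-a[4]),ang(a[7]-a[5]))
print('blank y ang',ang(b[0]-b[2]),ang(b[1]-b[3]),'x',ang(b[1]-b[0]), np.linalg.norm(b[1]-b[0]),np.linalg.norm(a[2]-a[0]))
th=np.radians(-6.9);X=np.array([np.cos(th),np.sin(th)]);Y=np.array([-X[1],X[0]])
print('carrier X of centre',(a.mean(0)@X),'Y lips mean',a.mean(0)@Y,'blank X',b[:2].mean(0)@X,b[2:].mean(0)@X,'front Y',b[:2].mean(0)@Y)
s=bot.get_state();p=np.array(s['position'][:2]);print('tcp X,Y',p@X,p@Y)
```

```text
[[0.4618, 0.0068], [0.4592, -0.0162], [0.5557, -0.004], [0.5534, -0.0269], [0.4807, 0.0045], [0.4778, -0.0184], [0.5366, -0.0017], [0.5342, -0.0246]]
[[0.4698, -0.0409], [0.533, -0.0479], [0.4635, -0.092], [0.5274, -0.0996]]
carrier y ang [np.float64(83.6), np.float64(84.4), np.float64(82.7), np.float64(83.8)] x ang -6.518785959486127 -6.48994553543933 -6.315153905169343 -6.27184644293235
blank y ang 82.88662270568712 83.85698954851738 x -6.267793641208759 0.0635298135090433 0.09448075521235154
carrier X of centre 0.5049565928531489 Y lips mean 0.05099078309921099 blank X 0.5030997183383663 0.503347690954904 front Y 0.016165002790464407
tcp X,Y 0.504337243473844 -0.06399998333855622
```

Blank is parallel to the carrier, with its centre about 1.8 mm short in dock x. The gap to the mouth is about 9 mm. I'll correct, lower slightly and insert.

```bash
python3 steer.py '0 .0018 .0006 0 0 0;0 0 0 0 0 0;.006 0 0 0 0 0;.006 0 0 0 0 0;.006 0 0 0 0 0' | sed -n '2p;4p'
python3 steer.py '.006 0 0 0 0 0;.006 0 0 0 0 0;0 0 0 0 0 0' | sed -n '2p;4p'
python3 - <<'E'
from workcell import bot
import cv2
f=bot.grab_frame('wrist');cv2.imwrite('pics/w2.png',f)
cv2.imwrite('pics/w2c.png',cv2.resize(f[0:195,140:400],(780,585),interpolation=cv2.INTER_CUBIC))
E
```

```text
position: [0.4974, -0.1053, 0.0239]
contact_force: [1.1, -1.3, -1.1]
position: [0.4991, -0.0923, 0.024]
contact_force: [0.3, 1.1, -0.7]
```

View pics/w2c.png

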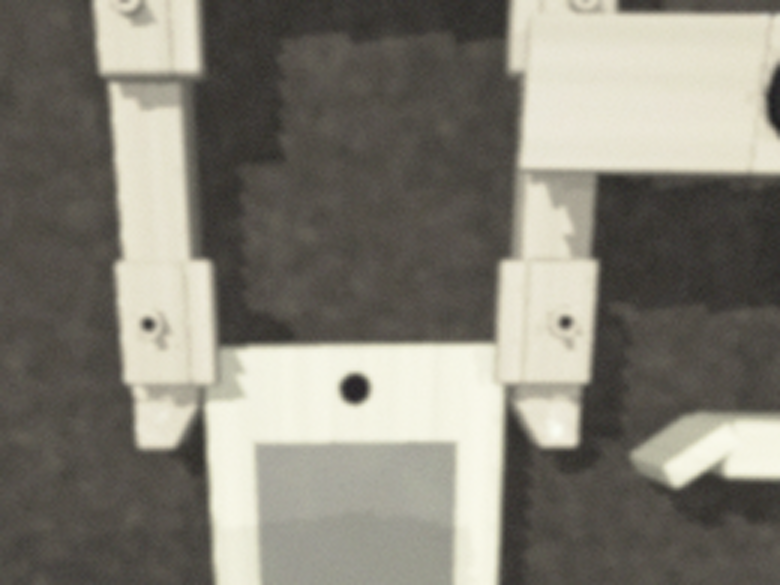

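The blank's front edge (row 345) has passed under the front lips, centred, and forces are small. I'll continue to about 5 mm before the fingers meet the rails, then release.

```bash
python3 steer.py '.006 0 0 0 0 0;.006 0 0 0 0 0;.006 0 0 0 0 0;.006 0 0 0 0 0;.006 0 0 0 0 0' | sed -n '2p;4p'
python3 steer.py '.006 0 0 0 0 0;.006 0 0 0 0 0;.004 0 0 0 0 0;0 0 0 0 0 0' | sed -n '2p;4p'
python3 steer.py '0 0 0 0 0 0;0 0 0 0 0 0;0 0 0 0 0 0' .09 | sed -n '2p;4,5p'
python3 steer.py '-.012 0 0 0 0 0;-.012 0 0 0 0 0;-.012 0 0 0 0 0;-.004 0 0 0 0 0;0 0 0 0 0 0' | sed -n '2p;4,5p'
python3 - <<'E'
from workcell import bot
import cv2
f=bot.grab_frame('wrist');cv2.imwrite('pics/w3.png',f)
cv2.imwrite('pics/w3c.png',cv2.resize(f[0:270,90:450],(780,585),interpolation=cv2.INTER_CUBIC))
E
python3 d.py
```

```text
position: [0.5025, -0.0635, 0.0239]
contact_force: [-0.3, -0.7, -1.5]
position: [0.5045, -0.0472, 0.0239]
contact_force: [0.8, -0.7, -1.6]
position: [0.5043, -0.0487, 0.0239]
contact_force: [-0.4, 0.0, 0.1]
opening: 0.08
position: [0.4991, -0.0901, 0.0239]
contact_force: [-0.4, 0.6, -0.6]
opening: 0.0899
t 6.38 p [ 0.4993 -0.0891  0.0239] xyaw 82.99 tilt [-0.     -0.0001] F [ 0.   0.4 -0.5] op 0.0900
```

View pics/w3c.png

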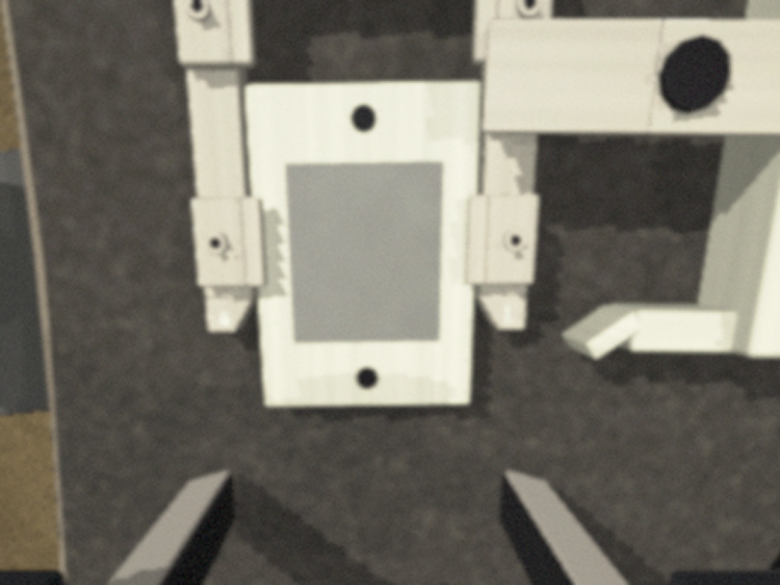

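The blank sits squarely in the mouth, rear edge at row 405, about 21 mm still out, and the fingers are clear behind it. I'll narrow the fingers and push from behind.

```bash
python3 steer.py '0 0 0 0 0 0;0 0 0 0 0 0;0 0 0 0 0 0;0 0 0 0 0 0;0 0 0 0 0 0' .03 20| sed -n '2p;4,5p'
python3 steer.py '0 0 0 0 0 0;0 0 0 0 0 0;.01 0 0 0 0 0;.008 0 0 0 0 0;.005 0 0 0 0 0' | sed -n '2p;4,5p'
python3 steer.py '.005 0 0 0 0 0;.005 0 0 0 0 0;.005 0 0 0 0 0;.003 0 0 0 0 0;.003 0 0 0 0 0' | sed -n '2p;4,5p'
python3 steer.py '.003 0 0 0 0 0;.003 0 0 0 0 0;0 0 0 0 0 0' | sed -n '2p;4,5p'
python3 d.py
```

```text
position: [0.4996, -0.0877, 0.0239]
contact_force: [-0.0, -0.4, 0.5]
opening: 0.06
position: [0.5025, -0.0636, 0.0239]
contact_force: [-1.0, -1.1, 0.1]
opening: 0.0306
position: [0.5049, -0.044, 0.0239]
contact_force: [-0.6, -0.6, 1.1]
opening: 0.0301
position: [0.5056, -0.0379, 0.0239]
contact_force: [-0.2, 0.4, 0.5]
opening: 0.0298
t 7.88 p [ 0.5056 -0.0379  0.0239] xyaw 83.12 tilt [0.0001 0.    ] F [-0.2  0.4  0.5] op 0.0298
```

```bash
for i in 1 ; do
python3 steer.py '.002 0 0 0 0 0;.002 0 0 0 0 0;0 0 0 0 0 0' | sed -n '2p;4p'
python3 steer.py '.002 0 0 0 0 0;0 0 0 0 0 0' | sed -n '2p;4p'
python3 steer.py '.002 0 0 0 0 0;0 0 0 0 0 0' | sed -n '2p;4p'
done
python3 - <<'E'
from workcell import bot
import cv2
f=bot.grab_frame('wrist');cv2.imwrite('pics/w4.png',f)
cv2.imwrite('pics/w4c.png',cv2.resize(f[0:270,90:450],(780,585),interpolation=cv2.INTER_CUBIC))
E
python3 d.py
```

```text
position: [0.506, -0.0342, 0.0239]
contact_force: [-0.7, -1.4, -0.1]
position: [0.5063, -0.0322, 0.0239]
contact_force: [0.2, -0.9, 0.3]
position: [0.5065, -0.0301, 0.0239]
contact_force: [1.0, -1.0, 0.5]
t 8.52 p [ 0.5066 -0.0302  0.0239] xyaw 83.11 tilt [0.0003 0.0001] F [-0.8 -0.9 -0.4] op 0.0301
```

View pics/w4c.png

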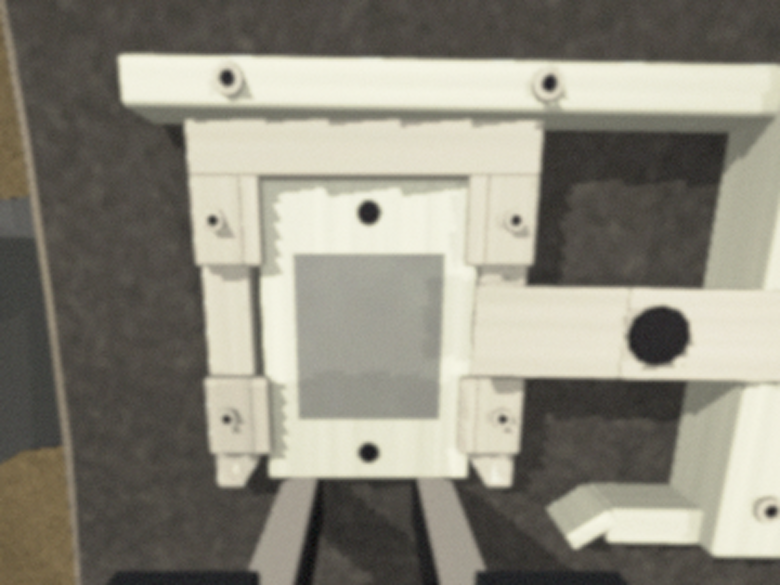

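The blank is nearly against the back bar, with its rear edge (row 477) just inside the mouth, and the carrier is close to the fence. I'll push on until force builds.

```bash
python3 steer.py '.002 0 0 0 0 0;0 0 0 0 0 0' | sed -n '2p;4p'
python3 steer.py '.002 0 0 0 0 0;0 0 0 0 0 0' | sed -n '2p;4p'
python3 steer.py '.0015 0 0 0 0 0;0 0 0 0 0 0' | sed -n '2p;4p'
python3 steer.py '.0015 0 0 0 0 0;0 0 0 0 0 0' | sed -n '2p;4p'
```

```text
position: [0.5063, -0.0291, 0.0239]
contact_force: [-3.1, -6.3, 2.7]
position: [0.506, -0.0287, 0.0238]
contact_force: [-5.2, -14.7, 6.1]
position: [0.5059, -0.0284, 0.0238]
contact_force: [-5.2, -21.7, 9.1]
position: [0.5058, -0.0282, 0.0238]
contact_force: [-6.5, -27.8, 10.5]
```

```bash
python3 steer.py '-.01 0 0 0 0 0;-.01 0 0 0 0 0;-.01 0 0 0 0 0;0 0 -.03 0 0 0;0 0 -.03 0 0 0' .06| sed -n '2p;4p'
python3 - <<'E'
from workcell import bot
import cv2
cv2.imwrite('pics/w5.png',bot.grab_frame('wrist'))
E
python3 steer.py '0 0 0 0 0 .121;0 0 0 0 0 .121;0 0 0 0 0 .121;0 0 0 0 0 .121;0 0 0 0 0 .121'|sed -n 2p
python3 steer.py '0 0 0 0 0 .121;0 0 0 0 0 .121;0 0 0 0 0 .121;0 0 0 0 0 .121;0 0 0 0 0 .121'|sed -n 2p
python3 steer.py '0 0 0 0 0 .121;0 0 0 0 0 .121;0 0 0 0 0 .121;0 0 0 0 0 0'|sed -n 2p
python3 d.py .4441 .0369 .025 -6.8
```

```text
position: [0.5024, -0.0539, 0.0834]
contact_force: [1.2, -0.4, 0.8]
position: [0.5039, -0.0534, 0.084]
position: [0.5038, -0.0534, 0.0839]
position: [0.5038, -0.0533, 0.0839]
t 10.82 p [ 0.5038 -0.0533  0.0839] xyaw -7.37 tilt [ 0.0003 -0.0002] F [-0.8  0.3  0.7] op 0.0601
delta now [-0.0708 -0.0818  0.0589] rot [-0.0002 -0.0003 -0.01  ] delta in target axes [-0.07   -0.0825  0.0589]
```

View pics/w5.png

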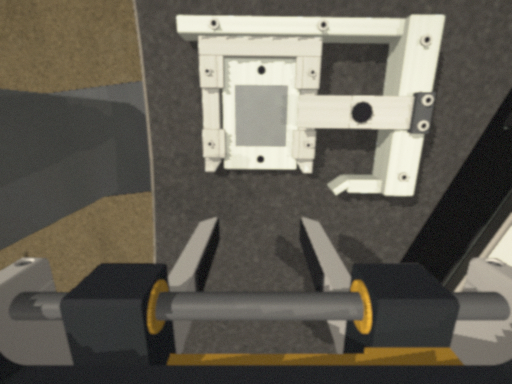

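The blank is home: its front is flush with the back bar, its rear edge is inside the mouth, and the carrier lies against the fence. Next I'll go behind the carrier.

```bash
python3 steer.py '-.0236 -.0273 0 0 0 -.01;-.0236 -.0273 0 0 0 0;-.0232 -.0275 0 0 0 0;0 0 .03 0 0 0;0 0 .0285 0 0 0'|sed -n '2p;4p'
python3 steer.py '0 0 0 0 0 0;.006 0 0 0 0 0;.004 0 0 0 0 0;0 0 0 0 0 0'|sed -n '2p;4p'
python3 d.py .4441 .0369 .025 -6.8
```

```text
position: [0.444, 0.0386, 0.0261]
contact_force: [0.8, -0.6, -0.3]
position: [0.4552, 0.035, 0.0267]
contact_force: [-0.2, 0.0, -1.4]
t 11.57 p [0.4552 0.035  0.0267] xyaw -6.46 tilt [ 0.0021 -0.0007] F [-0.2  0.  -1.4] op 0.0597
delta now [-0.0113 -0.0007  0.0017] rot [-0.0007 -0.0021  0.006 ] delta in target axes [-0.0113 -0.0006  0.0017]
```

```bash
python3 steer.py '0 0 .0015 0 0 .008;.005 0 0 0 0 0;.005 0 0 0 0 0;.005 0 0 0 0 0;.005 0 0 0 0 0'|sed -n '2p;4p'
python3 steer.py '.005 0 0 0 0 0;.005 0 0 0 0 0;.005 0 0 0 0 0;.004 0 0 0 0 0;.004 0 0 0 0 0'|sed -n '2p;4p'
python3 steer.py '.004 0 0 0 0 0;.003 0 0 0 0 0;.003 0 0 0 0 0;0 0 0 0 0 0'|sed -n '2p;4p'
python3 d.py .5156 .0281 .025 -6.9
```

```text
position: [0.4734, 0.0327, 0.024]
contact_force: [-3.3, -1.8, 1.8]
position: [0.4963, 0.03, 0.0238]
contact_force: [-5.0, -0.8, 1.0]
position: [0.5067, 0.0289, 0.024]
contact_force: [-0.2, -0.1, 0.4]
t 12.73 p [0.5067 0.0289 0.024 ] xyaw -6.92 tilt [ 0.0009 -0.0003] F [-0.2 -0.1  0.4] op 0.0601
delta now [ 0.0089 -0.0002 -0.001 ] rot [-0.0003 -0.0009 -0.0003] delta in target axes [ 0.0089 -0.0002 -0.001 ]
```

```bash
python3 steer.py '.003 0 0 0 0 0;.002 0 0 0 0 0;.002 0 0 0 0 0;0 0 0 0 0 0'|sed -n '2p;4p'
python3 steer.py '.002 0 0 0 0 0;0 0 0 0 0 0'|sed -n '2p;4p'
python3 steer.py '.0015 0 0 0 0 0;0 0 0 0 0 0'|sed -n '2p;4p'
python3 steer.py '.0015 0 0 0 0 0;0 0 0 0 0 0'|sed -n '2p;4p'
```

```text
position: [0.5129, 0.0283, 0.0239]
contact_force: [-3.6, 1.1, 1.0]
position: [0.5131, 0.0281, 0.0235]
contact_force: [-11.3, 1.7, 6.8]
position: [0.5132, 0.028, 0.0232]
contact_force: [-19.1, 3.7, 10.6]
position: [0.5134, 0.0279, 0.023]
contact_force: [-24.4, 5.1, 13.0]
```

Force rises at a hard stop. I'll back off, rise and look.

```bash
python3 steer.py '-.008 0 0 0 0 0;-.01 0 0 0 0 0;0 0 -.04 0 0 0;0 0 -.04 0 0 0;0 0 -.0 0 0 0' 0.0 10|sed -n '2p;4p'
python3 - <<'E'
from h import *
import cv2
f=bot.grab_frame('wrist');cv2.imwrite('pics/w6.png',f)
c=bot.calibration('wrist');np.savez('pics/w6.npz',m=c['mtx'],T=c['world_from_camera'])
cv2.imwrite('pics/w6c.png',cv2.resize(f[0:270,90:450],(780,585),interpolation=cv2.INTER_CUBIC))
E
python3 d.py .59 .019 .06 -7
```

```text
position: [0.5032, 0.0301, 0.1101]
contact_force: [2.7, 1.0, 1.1]
t 14.03 p [0.5024 0.0301 0.1076] xyaw -6.91 tilt [ 0.0074 -0.0024] F [-0.2 -0.7 -0.7] op 0.0261
delta now [0.0879 0.0006 0.0482] rot [-0.0024 -0.0073  0.0015] delta in target axes [0.0883 0.0003 0.0476]
```

View pics/w6c.png

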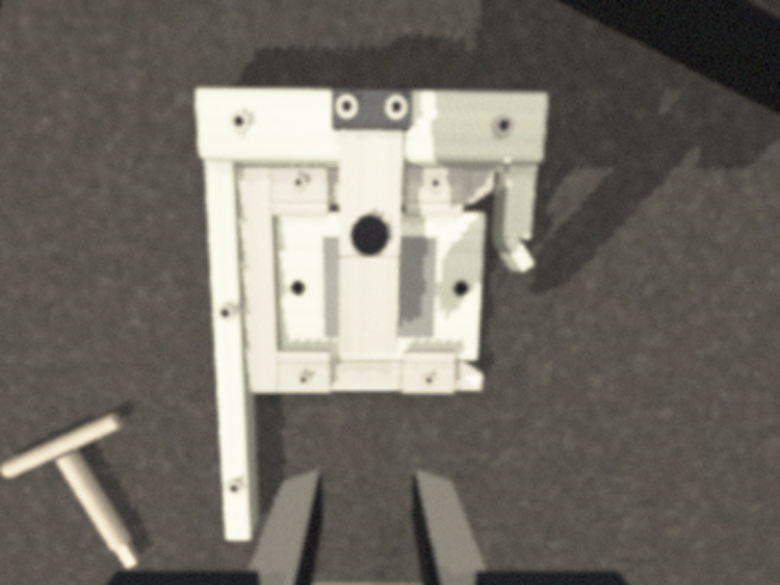

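The carrier sits in the dock behind the guide, front edge at the block (row ~162), with the blank inside its mouth (right edge at u≈484, in line with the rail end). A quick numeric check of dock depth, and the button position:

Run:
```python
from h import *
n=np.load('pics/w6.npz');c=dict(mtx=n['m'],world_from_camera=n['T'])
k=780/360
q=lambda u,v,z:ray('wrist',90+(u+.5)/k-.5,(v+.5)/(585/270)-.5,z,c)
th=np.radians(-6.9);R=np.array([[np.cos(th),np.sin(th)],[-np.sin(th),np.cos(th)]])
bt=q(370,235,.036);print('button',bt.round(4));o=bt+R.T@[.028,0]
for nm,a in dict(blockL=(203,159,.0305),blockR=(545,162,.0305),blkfarL=(195,89,.0305),blkfarR=(548,93,.0305),fence=(226,541,.022),fence2=(250,541,.022),railL=(253,392,.018),railm=(403,391,.018),lipmouth=(455,391,.018),lip2=(330,391,.018),leaftip1=(341,360,.032),leaftip2=(398,360,.032),bl_front=(282,300,.012),bl_rear=(482,300,.012),bar_in=(275,300,.018)).items(): print(nm,(1e3*R@(q(*a)-o)).round(1))
```

```text
button [0.588  0.0184]
blockL [ 0.1 64.2]
blockR [ -1.  -67.3]
blkfarL [24.2 65.4]
blkfarR [ 22.8 -66.4]
fence [-166.5   68.2]
fence2 [-166.5   56.8]
railL [-94.7  52.4]
railm [-94.2 -15. ]
lipmouth [-94.2 -38.3]
lip2 [-94.2  17.8]
leaftip1 [-77.7  12. ]
leaftip2 [-77.7 -11.8]
bl_front [-54.5  38.7]
bl_rear [-54.5 -49.4]
bar_in [-54.1  40.8]
```

Carrier rear sits at dock x = -94.5 mm and blank rear at y ≈ -49 mm, both home. Now the button.

```bash
python3 steer.py '.0175 0 0 0 0 0;.0175 0 0 0 0 0;.0175 0 0 0 0 0;.0175 0 0 0 0 0;.0164 0 0 0 0 .0015'|sed -n '2p;4,5p'
python3 steer.py '0 0 .015 0 0 0;0 0 .015 0 0 0;0 0 .01 0 0 0;0 0 0 0 0 0;0 0 0 0 0 0'|sed -n '2p;4,5p'
python3 d.py .5885 .0186 .0575 -7
```

```text
position: [0.5865, 0.0192, 0.1034]
contact_force: [-0.0, 0.4, 0.0]
opening: 0.0006
position: [0.5852, 0.0192, 0.0634]
contact_force: [-0.1, 0.9, -0.1]
opening: 0.0005
t 14.87 p [0.5852 0.0192 0.0634] xyaw -6.99 tilt [-0.0011  0.0003] F [-0.1  0.9 -0.1] op 0.0005
delta now [0.0034 0.0002 0.0059] rot [0.0003 0.0011 0.0001] delta in target axes [0.0034 0.0002 0.0059]
```

```bash
python3 steer.py '.0034 0 .003 0 0 0;0 0 .003 0 0 0;0 0 0 0 0 0'|sed -n '2p;4p'
python3 steer.py '0 0 .001 0 0 0;0 0 0 0 0 0'|sed -n '2p;4p'
python3 steer.py '0 0 .001 0 0 0;0 0 0 0 0 0'|sed -n '2p;4p'
python3 steer.py '0 0 .001 0 0 0;0 0 0 0 0 0'|sed -n '2p;4p'
```

```text
position: [0.5893, 0.0188, 0.0579]
contact_force: [-1.0, 0.7, 0.2]
position: [0.5891, 0.0188, 0.057]
contact_force: [0.6, 0.1, -0.4]
position: [0.589, 0.0188, 0.0559]
contact_force: [0.2, 0.2, -0.5]
position: [0.589, 0.0188, 0.0548]
contact_force: [-0.4, -0.8, -0.7]
```

```bash
python3 steer.py '0 0 .001 0 0 0;0 0 0 0 0 0'|sed -n '2p;4p'
python3 steer.py '0 0 .001 0 0 0;0 0 0 0 0 0'|sed -n '2p;4p'
python3 steer.py '0 0 .001 0 0 0;0 0 0 0 0 0'|sed -n '2p;4p'
```

```text
position: [0.589, 0.0188, 0.0538]
contact_force: [-0.9, 0.3, 2.1]
position: [0.5891, 0.0188, 0.053]
contact_force: [-1.9, -0.5, 5.8]
position: [0.5891, 0.0188, 0.0523]
contact_force: [-3.6, 0.2, 11.6]
```

```bash
python3 steer.py '0 0 0 0 0 0;0 0 0 0 0 0;0 0 0 0 0 0'|sed -n '2p;4p'
python3 steer.py '0 0 0 0 0 0;0 0 0 0 0 0;0 0 0 0 0 0;0 0 0 0 0 0'|sed -n '2p;4p'
python3 - <<'E'
from workcell import bot
import cv2
f=bot.grab_frame('scene');cv2.imwrite('pics/s7.png',f)
g=bot.grab_frame('wrist');cv2.imwrite('pics/w7.png',g)
print(bot.get_state()['contact_force'])
import numpy as np
cv2.imwrite('pics/c7.png',np.hstack([cv2.resize(f[150:300,100:250],(400,400),interpolation=cv2.INTER_CUBIC),cv2.resize(g[0:300,56:356],(400,400))]))
E
```

```text
position: [0.5891, 0.0189, 0.0523]
contact_force: [-3.9, -0.2, 10.1]
position: [0.5891, 0.0189, 0.0523]
contact_force: [-3.0, -0.0, 11.1]
[-4.44731485  1.05674721 10.27496534]
```

View pics/c7.png

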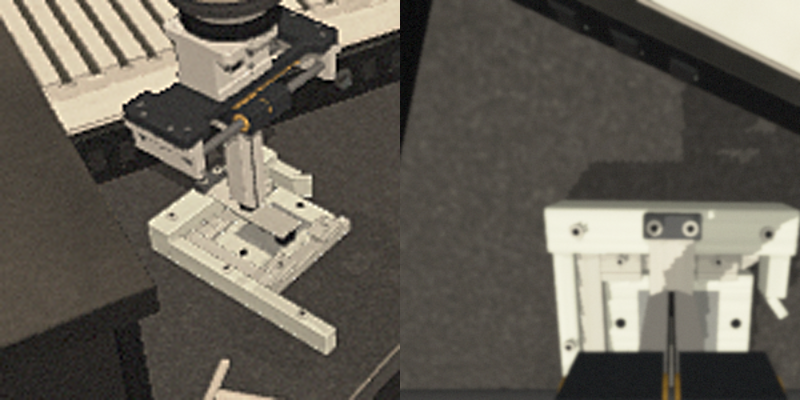

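The fingers stand on the button and the leaf's foot is down on the blank. Force was about 2 N at 2 mm, then stiffened to 11 N at roughly 3.7 mm, so the foot is bearing. It has been held for over 0.5 s, so I'll release straight up and hand in.

```bash
python3 steer.py '0 0 -.003 0 0 0;0 0 -.01 0 0 0;0 0 -.03 0 0 0;0 0 -.03 0 0 0;0 0 -.03 0 0 0'|sed -n '2p;4p'
python3 steer.py '0 0 0 0 0 0;0 0 0 0 0 0;0 0 0 0 0 0'|sed -n '1,2p;4p'
python3 -c "
from workcell import bot
print(bot.hand_in())"
```

```text
position: [0.5887, 0.0187, 0.1565]
contact_force: [1.2, -0.2, -0.5]
time: 17.47
position: [0.5889, 0.0188, 0.155]
contact_force: [-0.4, -0.6, -1.0]
the job is handed in; nothing more can be done
None
```

The blank is home in the carrier and the loaded carrier is home against the dock's end block; the leaf gave about 4 mm at 10–11 N with its foot bearing on the blank, and I handed the job in at 17.5 s (no verdict was returned).

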